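File two leaning notebooks upright in a slotted sorter

ROBOT

A 6-joint arm with a two-finger parallel gripper is mounted at the origin on the work surface; the furniture and walls round the work are solid. World frame = base frame: x ahead of the robot, y to its left, z up, the work surface at z = 0. Lengths are in m, angles in rad, forces in N, time in s.
With the tool pointing down it reaches from about 0.3 to 0.75 m from the base axis. Payload 8.5 kg.
Tool frame: the origin (TCP) lies between the finger pads; the fingertips stand 25 mm ahead of it and the grasp point (between the pads) lies 6 mm ahead of it (robot.finger_overhang is the distance from the TCP to the fingertips, in m); x points along the fingers, y is the direction in which the jaws open and shut, and the axes are right-handed (so a half turn about x gives the same grasp; the last joint's range is limited). The gripper opens to 85 mm and grips with 20 to 120 N. Pads are 22 mm wide; open, the fingers measure 114 mm over their backs; the gripper's body (76 mm by 85 mm) begins 54 mm behind the grasp point. The pads swing forward as they close: fully open they stand 13 mm farther back than shut.
Start: joints at [-1.36, 0.381, 1.297, -0, 1.464, -0.215], TCP at [0.227, -0.501, 0.256] pointing down, gripper open.
Joint ranges: [-3.11, 3.11], [-0.89, 2.33], [0.22, 2.48], [-1.42, 4.56], [0.17, 2.85], [-2.88, 2.88]. Speed limits (rad/s): [2.39, 2.39, 3.14, 3.14, 3.14, 3.14].

INTERFACE

Orientations are given as a unit quaternion [x, y, z, w].
In Python, from rig import robot, imaging gives the robot as it stands.
- The arm moves only by the tool move_arm, never from a script. Its argument "targets" is a list that holds one entry, the list of rows, each a list of 5 numbers: the shift along the world's x, y, z normalised to -1 to 1, where 1 is 0.1 m, then the turn about the world's z normalised to -1 to 1, where 1 is 1.5 rad, then the finger opening in mm, from 0 to 85.4. In form: [[[tx, ty, tz, turn, hand], ...]]. A call has 1 to 8 rows; each row is the pose to reach, as a shift and turn from the pose measured when the call began; what a row does not reach only later rows make up. A row lasts 1/8 s, in which the tool goes at most 62.5 mm and 10.7 degrees, less where a joint would pass 70% of its speed; a pose out of reach is approached as far as the arm can. A call with a number of a shift or a turn outside -1 to 1 is refused whole. A call with a gripper value outside its range is refused whole. The fingers move at their own pace and stop on an object; "force" is the grip in N (left out, the last holds). Time passes only in rows, so rows that repeat a pose let the fingers close. It gives the time, the measured TCP pose, the force and the opening at its end, in the units of the state.
- robot.get_obs(): the state, without advancing time (a new reading comes with each control period).
- imaging.read_camera(name): name is "side" or "top"; returns the picture (384x512x3 uint8, blue, green, red); there is no depth.
- imaging.camera_params(name): a dict with "fx", "fy", "cx", "cy" (pixels), "extrinsics" (4x4, takes a point from camera to world coordinates). Camera axes: x right, y up, looking along -z (the intrinsics and any distortion apply to the point x, -y, -z); pixel columns grow to the right and rows downward; lengths in m; the calibration is good to about 2 mm. A picture is of the moment at which its call begins. camera_params takes no time and is no camera call.
- robot.finish_job(): hands the job in, once; it reports no verdict.
The state is a dict: "t": time; "joint_pos": joint angles; "dq": joint speeds; "tau": joint torques, N m; "position": TCP position; "orientation": TCP orientation; "ft_force": force on the tool from outside, world axes, zero at the start; "wrist_torque": the same for the moment, N m; "finger_gap": finger opening in m.
Only numpy, scipy, OpenCV 4.12 (cv2) and the standard library are available. Lean on these libraries where they do the work, as an engineer would, in place of code of your own. Each camera call takes 0.05 s, during which the arm holds its last target.

TASK

Take the two notebooks that lean on the wooden rests and file them upright in the two empty slots of the wooden sorter, one in each, either way round. Stand each on its short edge as it leans now, lower it all the way to the slot's floor rather than dropping it in, about centred so that neither end sticks out of the sorter, and let go. Leave the notebook already filed in the middle slot and the other things on the bench where they are.

Things in the scene. Friction and masses are not known exactly. Their poses are not given: they have to be found in the camera images.
- book_1_centre (a point): Spiral-bound notebook, black front (toward the robot), grey back, rigid, 146 long (own x), 103 wide (y), 12 thick (z; cover overhangs by up to 4), 0.13 kg; this point is its centre. Leans on rest_1 short edge down: x points up, 0.55 rad (31 deg) off vertical toward the rest's -x (robot's) side; z points to the robot and down. Top 58 mm stand free of the board: pinch the top edge across the thickness, hand tilted alike.
- book_2_centre (a point): Spiral-bound notebook, black front (toward the robot), grey back, rigid, 146 long (own x), 103 wide (y), 12 thick (z; cover overhangs by up to 4), 0.13 kg; this point is its centre. Leans on rest_2 short edge down: x points up, 0.55 rad (31 deg) off vertical toward the rest's -x (robot's) side; z points to the robot and down. Top 58 mm stand free of the board: pinch the top edge across the thickness, hand tilted alike.
- rest_1: Fixed wooden rest, 108 deep (x), 100 wide, 84 high; origin on the bench under its foot's middle, z up. The back board, on the -x (robot's) side, leans to -x 31 deg off vertical and ends 85 mm up the slope; a 24 mm ledge without lip at its lower end carries book_1. Lifted straight up, the book comes clear.
- rest_2: Fixed wooden rest, 108 deep (x), 100 wide, 84 high; origin on the bench under its foot's middle, z up. The back board, on the -x (robot's) side, leans to -x 31 deg off vertical and ends 85 mm up the slope; a 24 mm ledge without lip at its lower end carries book_2. Lifted straight up, the book comes clear.
- sorter: Fixed wooden sorter, 140 (x) by 160 (y), 98 high; origin on the bench under its middle, z up. Three open-ended slots along its y, 20 wide, floor 8 above the bench, top edges rounded 5, centre lines at x = -44 (empty, robot's side), 0 (holds the filed book), +44 (empty); dividers 24 thick. A book fully down on its short edge has its centre 81, its top 154 above the bench (all mm).
- slot_near (a point): Middle of the floor of the empty slot at the sorter's -x side, 8 mm above the bench; axes as the sorter's.
- slot_far (a point): Middle of the floor of the empty slot at the sorter's +x side, 8 mm above the bench; axes as the sorter's.
- filed_book_centre (a point): Centre of a third, identical notebook that already stands in the middle slot on its long edge; its top is 111 mm above the bench. Not to be moved.
- tape_roll: Grey roll of tape lying flat, 101 mm across, 48 mm high, origin under its middle. Bystander.
- egg_cup: Egg cup, 49 mm across, 62 mm high, origin under its middle. Bystander.
- mill: Pepper shaker of clear material with a grey domed top, 44 mm across, 90 mm high, origin under its middle. Bystander.
There are look-alikes about, which are no part of the job. Leave any pink look-alike of the part that bears book_1_centre alone.

How it is judged:
On the way, in this order (a step that is already met when the one before it is completed fails the run):
1. one of the notebooks stands let go in an empty slot ((((x of book_1_centre in the frame of sorter between -0.053 and -0.035 m or x of book_1_centre in the frame of sorter between 0.035 and 0.053 m) and y of book_1_centre in the frame of sorter between -0.028 and 0.028 m and z of book_1_centre in the frame of sorter between 0.07 and 0.09 m and angle between the x axis of book_1_centre and the z axis of sorter, either way round below 0.15 rad and contact force between book_1 and the fingers below 0.1 N and linear speed of book_1 below 0.04 m/s) or ((x of book_2_centre in the frame of sorter between -0.053 and -0.035 m or x of book_2_centre in the frame of sorter between 0.035 and 0.053 m) and y of book_2_centre in the frame of sorter between -0.028 and 0.028 m and z of book_2_centre in the frame of sorter between 0.07 and 0.09 m and angle between the x axis of book_2_centre and the z axis of sorter, either way round below 0.15 rad and contact force between book_2 and the fingers below 0.1 N and linear speed of book_2 below 0.04 m/s))), for 0.2 s.
2. both stand in slots, let go ((x of book_1_centre in the frame of sorter between -0.053 and -0.035 m or x of book_1_centre in the frame of sorter between 0.035 and 0.053 m) and y of book_1_centre in the frame of sorter between -0.028 and 0.028 m and z of book_1_centre in the frame of sorter between 0.07 and 0.09 m and angle between the x axis of each of book_1_centre, book_2_centre and the z axis of sorter, either way round below 0.15 rad and contact force between each of book_1, book_2 and the fingers below 0.1 N and linear speed of each of book_1, book_2 below 0.04 m/s and (x of book_2_centre in the frame of sorter between -0.053 and -0.035 m or x of book_2_centre in the frame of sorter between 0.035 and 0.053 m) and y of book_2_centre in the frame of sorter between -0.028 and 0.028 m and z of book_2_centre in the frame of sorter between 0.07 and 0.09 m), for 0.2 s.
At the end, for the whole second after the job is handed in: Both books in the outer slots, one each: centre within 9 mm of the slot line, 28 mm of its middle lengthwise, at most 9 mm above seated height, long side within 0.15 rad of vertical, let go, still; middle book within 20 mm of its start (all of step 2 and distance of filed_book_centre from where it was at the start of the episode below 0.02 m); the robot touches nothing.
It fails at once if the filed notebook is moved more than 20 mm (distance of filed_book_centre from where it was at the start of the episode above 0.02 m).
It fails at once if the tape roll, egg cup or shaker is moved more than 30 mm (distance of any of tape_roll, egg_cup, mill from where it was at the start of the episode above 0.03 m).
It fails at once if a notebook falls into the sorter (faster than 0.6 m/s inside a slot) ((linear speed of book_1 above 0.6 m/s and horizontal distance between book_1_centre and sorter below 0.08 m and height (world z) of book_1_centre below 0.165 m) or (linear speed of book_2 above 0.6 m/s and horizontal distance between book_2_centre and sorter below 0.08 m and height (world z) of book_2_centre below 0.165 m)).
It also fails if it takes over 56 s, if anything falls off the work surface, if the arm or the gripper's body presses on something with over 40 N, if the wrist force passes 120 N, or if a joint passes its speed limit or range.

## Working session

There is one attempt and no reset: what is moved stays moved. The work goes in short steps, Python scripts to look and compute and a tool call to move; the robot and the scene stay as the last step left them, time stands still between calls to the robot, and variables do not carry over. Pictures are saved under pics/ and viewed, and the job is handed in when it is done.

Besides the shell and the picture viewer there is one more tool, called after "Request:" as a command line: name --argument value ..., lists and objects as JSON in quotes. move_arm: Moves the arm, as the interface text tells. Scaled input: -1 to 1 covers 0.1 m each way for a shift and 1.5 rad each way for a turn. Its arguments: {"type":"object","properties":{"targets":{"type":"array"},"force":{"type":"number"}},"required":["targets"]}

```bash
ls; mkdir -p pics; python3 - <<'E'
from rig import robot, imaging
import cv2
for n in("side","top"):
    cv2.imwrite(f"pics/{n}0.png",imaging.read_camera(n)); print(n,imaging.camera_params(n))
print(robot.get_obs())
E
```

```text
pics
side {'fx': 470.0676483224847, 'fy': 470.0676483224847, 'cx': 253.8047027745683, 'cy': 189.06046460328224, 'extrinsics': array([[-0.85560775,  0.27648929, -0.43759463, -0.07599182],
       [-0.51709229, -0.49488809,  0.69835617,  0.96022071],
       [-0.02347236,  0.82379576,  0.56640056,  0.84459797],
       [ 0.        ,  0.        ,  0.        ,  1.        ]])}
top {'fx': 444.95941437016353, 'fy': 444.95941437016353, 'cx': 259.18233397115205, 'cy': 191.5705128550639, 'extrinsics': array([[-0.01283931,  0.9825371 , -0.18562325,  0.3077863 ],
       [-0.99985614, -0.01055756,  0.01327567,  0.0040827 ],
       [ 0.01108411,  0.185767  ,  0.98253131,  1.26654604],
       [ 0.        ,  0.        ,  0.        ,  1.        ]])}
{'t': 0.1, 'joint_pos': array([-1.36030303e+00,  3.81121869e-01,  1.29812974e+00, -1.90421633e-05,
        1.46356430e+00, -2.15296672e-01]), 'dq': array([-0.0013077 , -0.00069602, -0.00141664, -0.00023383, -0.00099962,
       -0.00056345]), 'tau': array([ 4.56314738e-03, -4.49214149e+01, -2.31657600e+01, -1.08924128e-04,
        3.67150802e-03, -1.72922165e-05]), 'position': array([ 0.22712229, -0.50068189,  0.25579574]), 'orientation': array([-0.69113673, -0.14983806,  0.69114804, -0.14897306]), 'ft_force': array([-0.07105864,  0.58945355,  0.27800026]), 'wrist_torque': array([-0.05643014, -0.0130171 ,  0.03872284]), 'finger_gap': 0.0854793444626073}
```

View pics/side0.png

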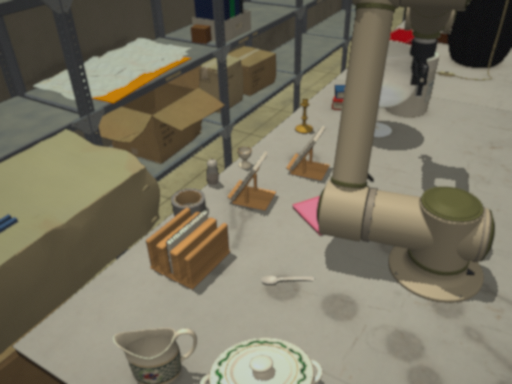

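View pics/top0.png

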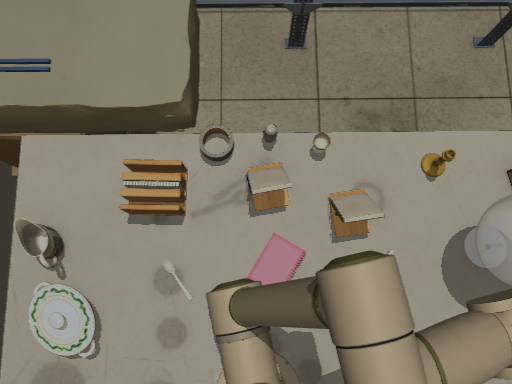

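The side view shows the sorter (190,245), rest_2 and rest_1 near (253,185) and (309,160), and the pink pad (308,213). In the top view the sorter is at (154,187) and the two leaning books at (270,185) and (356,210). I'll zoom in to measure them.

```bash
python3 - <<'E'
import cv2
from rig import robot
from scipy.spatial.transform import Rotation as R
o=robot.get_obs();print(R.from_quat(o['orientation']).as_matrix().round(3))
t=cv2.imread("pics/top0.png"); s=cv2.imread("pics/side0.png")
cv2.imwrite("pics/z1.png",cv2.resize(t[150:250,230:395],None,fx=4.8,fy=4.8,interpolation=cv2.INTER_CUBIC))
cv2.imwrite("pics/z2.png",cv2.resize(t[145:230,110:200],None,fx=7,fy=7,interpolation=cv2.INTER_CUBIC))
cv2.imwrite("pics/z3.png",cv2.resize(s[110:290,140:340],None,fx=3.3,fy=3.3,interpolation=cv2.INTER_CUBIC))
E
```

```text
[[-0.     0.413 -0.911]
 [ 0.001 -0.911 -0.413]
 [-1.    -0.001 -0.   ]]
```

View pics/z1.png

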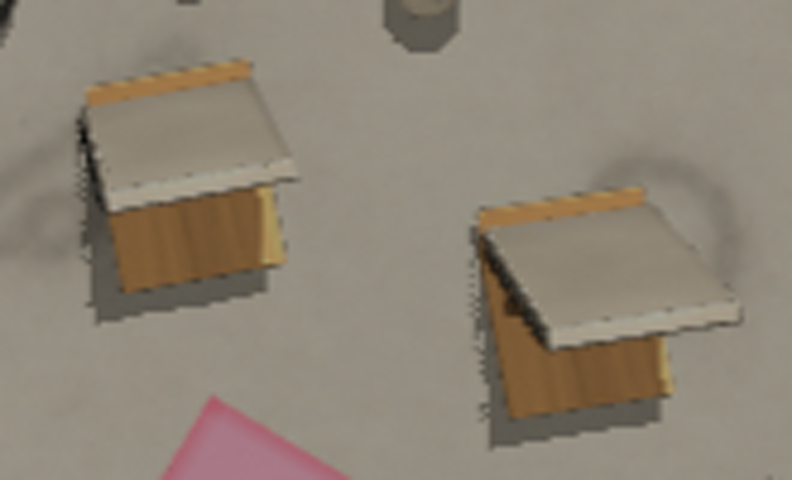

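View pics/z2.png

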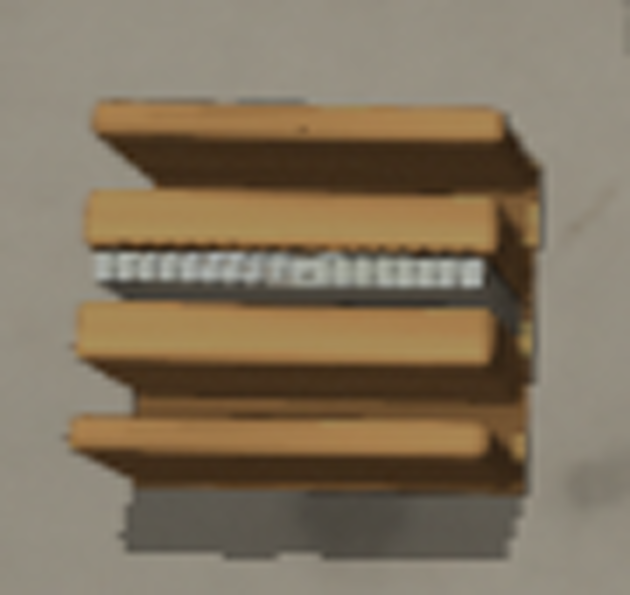

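View pics/z3.png

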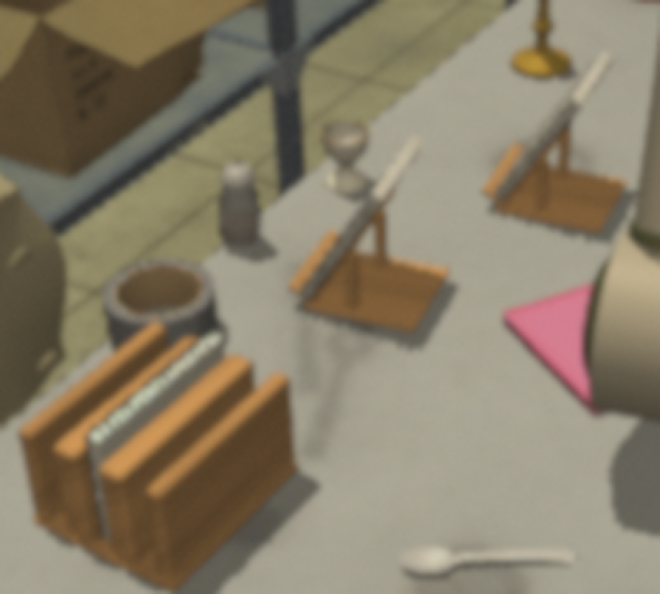

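```bash
cat > h.py <<'E'
import numpy as np
from rig import robot, imaging
from scipy.optimize import least_squares
C={n:imaging.camera_params(n) for n in("side","top")}
def proj(n,P):
    c=C[n];E=c['extrinsics'];p=(np.atleast_2d(P)-E[:3,3])@E[:3,:3]
    return np.c_[c['cx']+c['fx']*p[:,0]/-p[:,2], c['cy']-c['fy']*p[:,1]/-p[:,2]]
def onz(n,uv,z):
    c=C[n];E=c['extrinsics'];uv=np.atleast_2d(uv)
    d=np.c_[(uv[:,0]-c['cx'])/c['fx'],-(uv[:,1]-c['cy'])/c['fy'],-np.ones(len(uv))]@E[:3,:3].T
    return E[:3,3]+d*((z-E[2,3])/d[:,2])[:,None]
def tri(a,b):
    return least_squares(lambda P:np.r_[(proj('top',P)-a)[0],(proj('side',P)-b)[0]],[.5,0,.1])
def un(uv,s,off): return (np.atleast_2d(uv).astype(float)+.5)/s-.5+np.array(off)
E
python3 - <<'E'
from h import *
px=un([(95,120),(503,125),(88,217),(495,222),(80,330),(493,335),(70,437),(487,441)],7,(110,145))
mod=np.array([(x,y,.098) for x in(.062,.022,-.022,-.062) for y in(.08,-.08)])
def T(p,m): c,s=np.cos(p[2]),np.sin(p[2]); return np.c_[p[0]+c*m[:,0]-s*m[:,1],p[1]+s*m[:,0]+c*m[:,1],m[:,2]]
r=least_squares(lambda p:(proj('top',T(p,mod))-px).ravel(),[.4,.3,0]);print('sorter',r.x,r.fun.reshape(-1,2).round(1).tolist())
sp=un([(22,435),(163,325),(150,490),(288,378)],3.3,(140,110))
m2=np.array([(.07,.08,.098),(.07,-.08,.098),(-.07,.08,.098),(-.07,-.08,.098)])
print('side resid',(proj('side',T(r.x,m2))-sp).round(1).tolist())
# books
off=(230,150);k=4.8
for nm,top,sd,foot in(('L',[(106,195),(294,160),(112,210),(298,180)],(418,140),[(122,292),(283,264)]),('R',[(545,330),(736,300),(552,348),(740,320)],(607,55),[(512,417),(670,392)])):
    tp=un(top,k,off);s=un(sd,3.3,(140,110))
    q=tri(tp[0],s);print(nm,'tri',q.x,q.fun.round(1))
    for z in(.135,.14,.145):print(z,onz('top',tp,z).round(4).tolist())
    f=onz('top',un(foot,k,off),.008);print('foot',f.round(4).tolist(),'yaw',np.degrees(np.arctan2(*(f[0]-f[1])[:2]))*-1)
E
```

```text
sorter [ 0.5517005   0.2776695  -0.02469817] [[-0.7, -0.4], [0.4, -0.3], [-0.7, 0.2], [0.9, 0.3], [-0.7, 0.2], [0.5, 0.3], [-0.3, -0.3], [0.6, -0.0]]
side resid [[-2.2, -2.4], [-3.3, -2.5], [3.6, 1.4], [1.5, -1.8]]
L tri [0.50014238 0.00218525 0.20185856] [ 2.4  4.9 -6.1 -1. ]
0.135 [[0.5253, 0.0082, 0.135], [0.5435, -0.0938, 0.135], [0.517, 0.005, 0.135], [0.5325, -0.0957, 0.135]]
0.14 [[0.5243, 0.0081, 0.14], [0.5425, -0.0934, 0.14], [0.5161, 0.005, 0.14], [0.5315, -0.0953, 0.14]]
0.145 [[0.5234, 0.0081, 0.145], [0.5414, -0.093, 0.145], [0.5152, 0.005, 0.145], [0.5305, -0.0948, 0.145]]
foot [[0.4909, -0.0003, 0.008], [0.5067, -0.0966, 0.008]] yaw 9.316161793939571
R tri [ 0.43030322 -0.21715209  0.19784944] [ 2.   4.6 -6.2 -0.6]
0.135 [[0.4493, -0.2256, 0.135], [0.4644, -0.329, 0.135], [0.4396, -0.2289, 0.135], [0.4535, -0.3305, 0.135]]
0.14 [[0.4487, -0.2246, 0.14], [0.4637, -0.3276, 0.14], [0.4391, -0.2279, 0.14], [0.4529, -0.329, 0.14]]
0.145 [[0.4481, -0.2236, 0.145], [0.463, -0.3261, 0.145], [0.4385, -0.2269, 0.145], [0.4523, -0.3275, 0.145]]
foot [[0.4139, -0.2294, 0.008], [0.4275, -0.3237, 0.008]] yaw 8.235191489544093
```

```bash
cat > ov.py <<'E'
from h import *
import cv2
def book(pt,yaw,tilt=.55):  # pt = mid of top back edge
    c,s=np.cos(yaw),np.sin(yaw)
    X=np.array([-np.sin(tilt)*c,-np.sin(tilt)*s,np.cos(tilt)]);Y=np.array([-s,c,0]);N=np.array([np.cos(tilt)*c,np.cos(tilt)*s,np.sin(tilt)])
    return np.array([pt+a*Y*.0515-b*X*.146-d*N*.013 for d in(0,1) for b in(0,1) for a in(1,-1)])
def draw(im,n,P,col):
    q=np.round((proj(n,P)-np.array(OFF)+.5)*K).astype(int)
    for i,j in[(0,1),(2,3),(0,2),(1,3),(4,5),(6,7),(4,6),(5,7),(0,4),(1,5)]:cv2.line(im,tuple(map(int,q[i])),tuple(map(int,q[j])),col,1)
E
python3 - <<'E'
import ov; from ov import *
s=cv2.imread("pics/side0.png")
ov.K=5;ov.OFF=(215,115)
im=cv2.resize(s[115:220,215:345],None,fx=5,fy=5,interpolation=cv2.INTER_CUBIC)
for z,c in((.135,(0,0,255)),(.15,(0,255,0))):
    k=(z-.14)/.005
    draw(im,'side',book(np.array([.5334-.001*k,-.0427+.0001*k,z]),np.radians(9.5)),c)
    draw(im,'side',book(np.array([.4562-.0006*k,-.2761+.0012*k,z]),np.radians(8.3)),c)
cv2.imwrite("pics/ov1.png",im)
E
```

```text
(no output)
```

View pics/ov1.png

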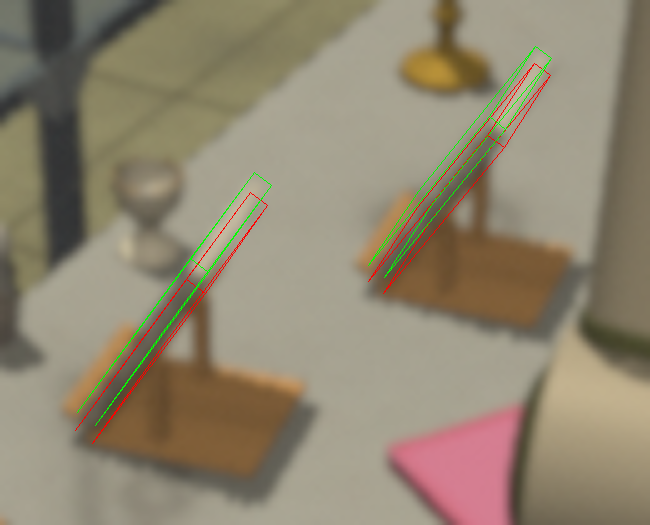

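Overlay fits: book top back edges at z≈0.145, right book (0.456,-0.275) yaw 8.3°, left book (0.532,-0.0425) yaw 9.5°. The moves have no tilt axis, so the plan is:
1. Straddle the top edge.
2. Swing the book upright in the rest's V with the fingers loosely around it.
3. Clamp, then lift.

I'll start with the right book.

Request:
move_arm --targets '[[[0.25, 0.25, 0, 0.12, 60], [0.5, 0.5, 0, 0.24, 60], [0.75, 0.75, 0, 0.36, 60], [1, 1, 0, 0.45, 60]]]' --force 50

```text
t: 0.6
position: [0.3278, -0.3997, 0.2555]
orientation: [-0.602, -0.372, 0.602, -0.371]
ft_force: [0.3, -0.9, -0.0]
finger_gap: 0.0602
```

Request:
move_arm --targets '[[[0.25, 0.25, 0, 0.12, 60], [0.5, 0.5, 0, 0.24, 60], [0.75, 0.75, 0, 0.36, 60], [1, 1, 0, 0.4, 60]]]'

```text
t: 1.1
position: [0.4284, -0.2987, 0.2552]
orientation: [0.464, 0.534, -0.465, 0.532]
ft_force: [0.3, -0.5, 0.9]
finger_gap: 0.0597
```

```bash
cat > st.py <<'E'
from h import *
from scipy.spatial.transform import Rotation as R
def st():
    o=robot.get_obs();M=R.from_quat(o['orientation']).as_matrix()
    print('t',o['t'],'pos',o['position'].round(4),'yaw',np.degrees(np.arctan2(M[1,1],M[0,1])).round(2),'dir',M[:,0].round(3),'q',o['joint_pos'].round(2),'F',o['ft_force'].round(1),'T',o['wrist_torque'].round(2),'gap',round(o['finger_gap'],4))
E
python3 -c "from st import *;st()"
```

```text
t 1.1 pos [ 0.4284 -0.2987  0.2552] yaw 7.91 dir [-0.002  0.001 -1.   ] q [-0.84  0.33  1.37 -0.    1.44 -0.97] F [ 0.3 -0.5  0.9] T [ 0.01 -0.02  0.04] gap 0.0597
```

Request:
move_arm --targets '[[[0.29, 0.24, 0, 0.005, 60], [0.29, 0.24, -0.2, 0.005, 60], [0.29, 0.24, -0.5, 0.005, 60], [0.29, 0.24, -0.8, 0.005, 60]]]'

```text
t: 1.6
position: [0.4574, -0.2744, 0.1741]
orientation: [0.462, 0.536, -0.463, 0.534]
ft_force: [1.6, 0.1, -0.1]
finger_gap: 0.0604
```

```bash
cat > look.py <<'E'
import sys,cv2
from st import *
st()
tag=sys.argv[1]
a=[int(v) for v in sys.argv[2:10]]  # side x0 y0 x1 y1, top x0 y0 x1 y1
ims=[]
for n,b in(("side",a[:4]),("top",a[4:8])):
    im=imaging.read_camera(n)[b[1]:b[3],b[0]:b[2]]; ims.append(cv2.resize(im,(395,int(395*im.shape[0]/im.shape[1])),interpolation=cv2.INTER_CUBIC))
h=max(i.shape[0] for i in ims);h=min(h,600)
import numpy as np
cv2.imwrite(f"pics/{tag}.png",np.hstack([cv2.copyMakeBorder(i[:600],0,h-i[:600].shape[0],0,5,cv2.BORDER_CONSTANT) for i in ims]))
E
python3 look.py a1 240 60 360 200 310 150 420 270
```

```text
t 1.6 pos [ 0.4574 -0.2744  0.1741] yaw 8.36 dir [-0.003  0.001 -1.   ] q [-0.76  0.43  1.48 -0.    1.24 -0.91] F [ 1.6  0.1 -0.1] T [-0.02 -0.01 -0.04] gap 0.0604
```

View pics/a1.png

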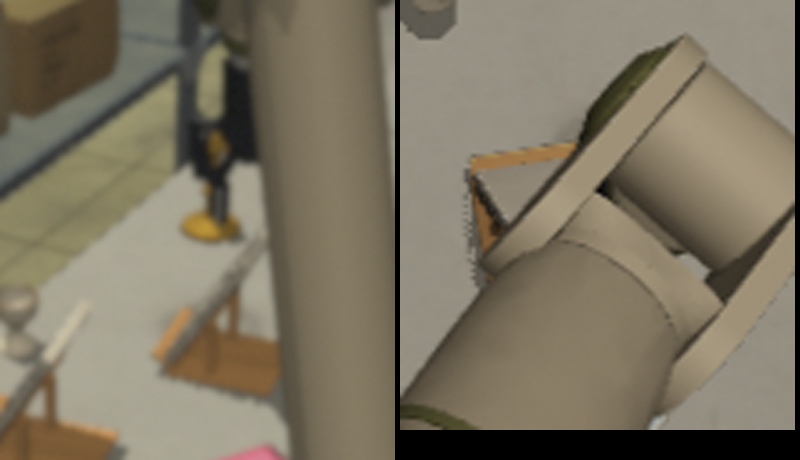

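Request:
move_arm --targets '[[[0, 0, -0.1, 0, 55], [0, 0, -0.2, 0, 52], [0, 0, -0.29, 0, 50]]]'

```text
t: 2.08
position: [0.4565, -0.2738, 0.1432]
orientation: [0.462, 0.538, -0.463, 0.532]
ft_force: [-0.9, -0.8, 0.0]
finger_gap: 0.0497
```

Request:
move_arm --targets '[[[0.05, 0.01, 0.01, 0, 46], [0.13, 0.02, 0.05, 0, 44], [0.22, 0.03, 0.1, 0, 42], [0.31, 0.045, 0.13, 0, 40], [0.4, 0.06, 0.165, 0, 36], [0.49, 0.07, 0.19, 0, 32], [0.58, 0.085, 0.21, 0, 28], [0.66, 0.097, 0.22, 0, 24]]]'

```text
t: 3.08
position: [0.5231, -0.264, 0.1652]
orientation: [0.462, 0.538, -0.462, 0.532]
ft_force: [-1.0, -0.3, -0.1]
finger_gap: 0.0238
```

```bash
python3 look.py a2 240 60 360 200 310 150 420 270
```

```text
t 3.075 pos [ 0.5231 -0.264   0.1652] yaw 8.35 dir [-0.007  0.005 -1.   ] q [-0.67  0.52  1.33 -0.    1.29 -0.81] F [-1.  -0.3 -0.1] T [ 0.02 -0.02 -0.  ] gap 0.0238
```

View pics/a2.png

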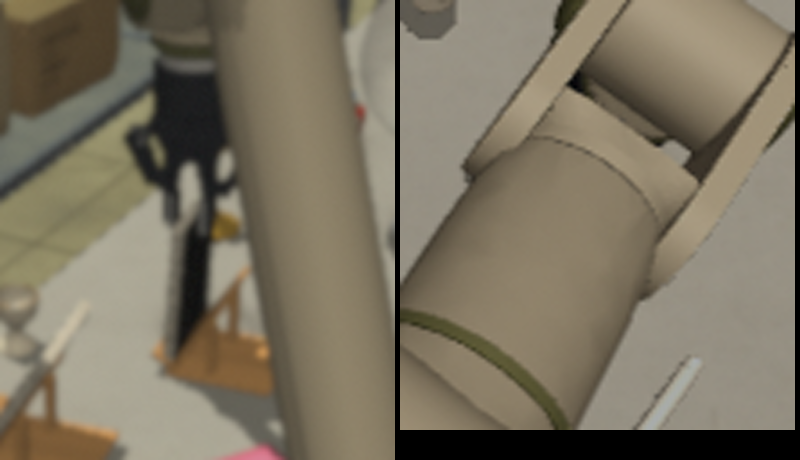

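The side view shows the book upright at (190,280) between the fingers. Closing and lifting.

Request:
move_arm --targets '[[[0, 0, 0, 0, 18], [0, 0, 0, 0, 10], [0, 0, 0, 0, 5], [0, 0, 0, 0, 5]]]' --force 50

```text
t: 3.68
position: [0.5231, -0.2639, 0.165]
orientation: [0.462, 0.538, -0.462, 0.532]
ft_force: [1.3, 0.5, -1.0]
finger_gap: 0.0105
```

Request:
move_arm --targets '[[[0, 0, 0.1, 0, 5], [0, 0, 0.3, 0, 5], [0, 0, 0.55, 0, 5], [0, 0, 0.8, 0, 5], [0, 0, 1, 0, 5]]]'

```text
t: 4.3
position: [0.5229, -0.2639, 0.2668]
orientation: [0.462, 0.538, -0.462, 0.533]
ft_force: [-0.1, -0.4, -2.6]
finger_gap: 0.0108
```

```bash
python3 look.py a3 240 30 360 170 310 150 420 270
```

```text
t 4.3 pos [ 0.5229 -0.2639  0.2668] yaw 8.37 dir [-0.006  0.004 -1.   ] q [-0.67  0.44  1.17 -0.    1.54 -0.82] F [-0.1 -0.4 -2.6] T [-0.01  0.    0.04] gap 0.0108
```

View pics/a3.png

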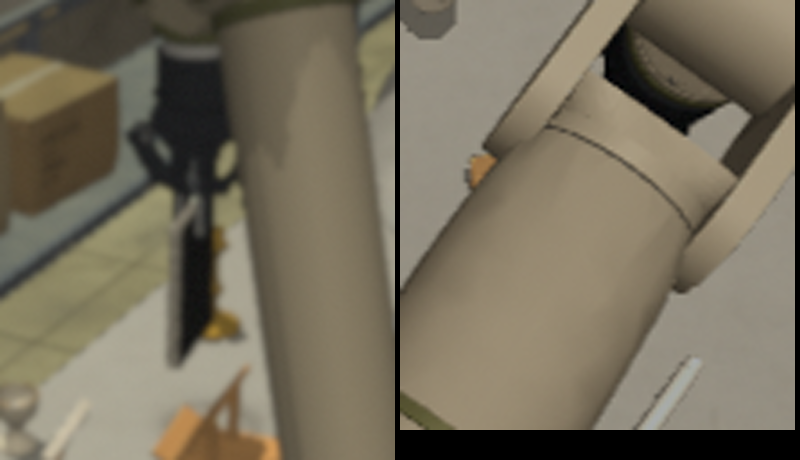

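Gripped and lifted clear, and the book hangs vertical. Carrying it over to the far slot.

Request:
move_arm --targets '[[[0, 0.05, 0.25, 0, 5], [0.1, 0.3, 0.5, -0.02, 5], [0.15, 0.6, 0.5, -0.04, 5], [0.2, 1, 0.5, -0.06, 5]]]'

```text
t: 4.9
position: [0.5433, -0.1637, 0.3169]
orientation: [0.486, 0.515, -0.487, 0.512]
ft_force: [0.4, -0.3, -1.8]
finger_gap: 0.0112
```

Request:
move_arm --targets '[[[0.1, 0.33, 0, -0.02, 5], [0.15, 0.66, 0, -0.04, 5], [0.2, 1, 0, -0.055, 5]]]'

```text
t: 5.28
position: [0.5631, -0.0626, 0.316]
orientation: [-0.507, -0.495, 0.508, -0.49]
ft_force: [0.7, -0.6, -2.0]
finger_gap: 0.0108
```

Request:
move_arm --targets '[[[0.1, 0.33, 0, 0, 5], [0.15, 0.66, 0, 0, 5], [0.2, 1, 0, 0, 5]]]'

```text
t: 5.65
position: [0.583, 0.0384, 0.3151]
orientation: [-0.506, -0.495, 0.508, -0.49]
ft_force: [-0.1, 0.3, -2.2]
finger_gap: 0.0112
```

Request:
move_arm --targets '[[[0, 0.33, 0, 0, 5], [0.05, 0.66, 0, 0, 5], [0.1, 1, 0, 0, 5]]]'

```text
t: 6.02
position: [0.5928, 0.1393, 0.3143]
orientation: [-0.506, -0.495, 0.509, -0.49]
ft_force: [0.4, -0.3, -1.9]
finger_gap: 0.0111
```

Request:
move_arm --targets '[[[0, 0.33, 0, 0, 5], [0, 0.66, 0, 0, 5], [0, 1, 0, 0, 5], [0, 1, 0, 0, 5]]]'

```text
t: 6.52
position: [0.5922, 0.2413, 0.3131]
orientation: [-0.505, -0.496, 0.509, -0.49]
ft_force: [0.3, -0.8, -1.6]
finger_gap: 0.0106
```

```bash
python3 look.py a4 120 100 270 300 90 90 280 250
```

```text
t 6.525 pos [0.5922 0.2413 0.3131] yaw -1.54 dir [-0.01   0.003 -1.   ] q [0.2  0.52 0.9  0.   1.73 0.23] F [ 0.3 -0.8 -1.6] T [-0.01  0.02  0.02] gap 0.0106
```

View pics/a4.png

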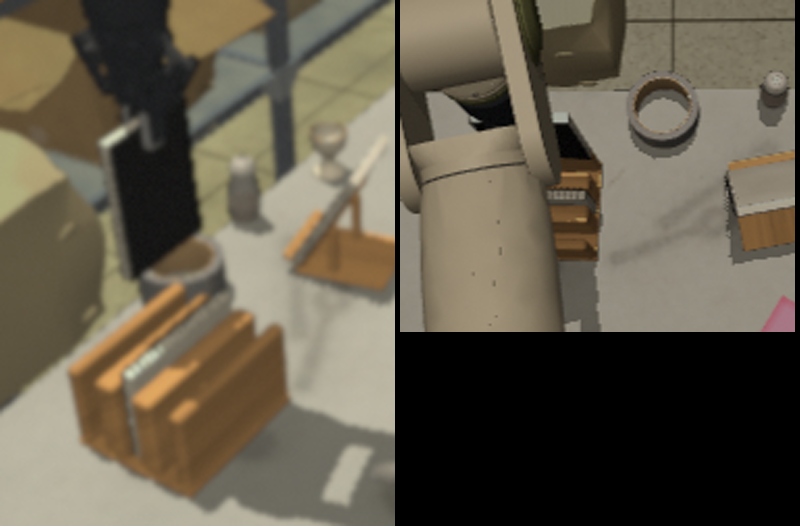

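```bash
cat > ovh.py <<'E'
import sys,ov; from ov import *; from st import *
tag=sys.argv[1];dy=float(sys.argv[2]);dz=float(sys.argv[3]);b=[int(v) for v in sys.argv[4:8]]
st();o=robot.get_obs();M=R.from_quat(o['orientation']).as_matrix();p=o['position']
im=imaging.read_camera('side');K=min(780/(b[2]-b[0]),590/(b[3]-b[1]));ov.K=K;ov.OFF=b[:2]
im=cv2.resize(im[b[1]:b[3],b[0]:b[2]],None,fx=K,fy=K,interpolation=cv2.INTER_CUBIC)
yw=np.arctan2(M[1,1],M[0,1]);n=M[:,1];l=np.array([-np.sin(yw),np.cos(yw),0])
up=-M[:,0];top=p+l*dy+np.array([0,0,dz])
P=np.array([top+s*n*.0065+a*l*.0515-q*up*.146 for s in(1,-1) for q in(0,1) for a in(1,-1)])
draw(im,'side',P,(0,0,255));cv2.imwrite(f"pics/{tag}.png",im)
# sorter far/near slot box at top
E
python3 ovh.py b1 0 0 140 120 230 230
```

```text
t 6.625 pos [0.5927 0.2392 0.3135] yaw -1.69 dir [-0.01   0.002 -1.   ] q [0.2  0.52 0.9  0.   1.73 0.23] F [-0.2  0.3 -2.3] T [ 0.02 -0.01 -0.02] gap 0.0108
```

View pics/b1.png

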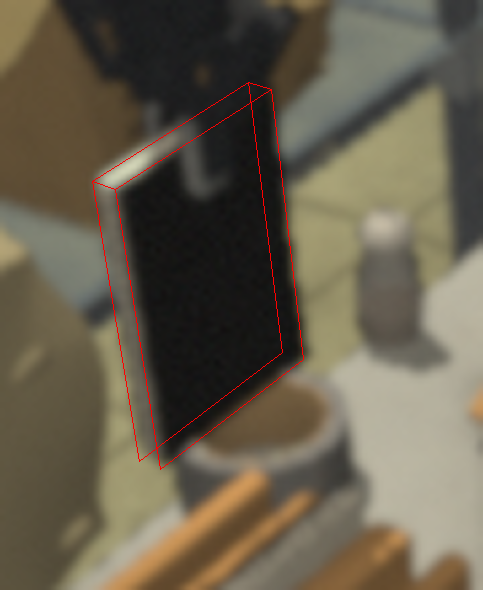

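Overlay matches: book centred on the TCP, its top level with it. Aligning over the far slot and lowering to just above the dividers.

Request:
move_arm --targets '[[[0.03, 0.2, 0, 0, 5], [0.035, 0.375, -0.1, 0, 5], [0.035, 0.375, -0.3, 0, 5], [0.035, 0.375, -0.5, 0, 5], [0.035, 0.375, -0.5, 0, 5]]]'

```text
t: 7.3
position: [0.5957, 0.2768, 0.2616]
orientation: [-0.504, -0.496, 0.51, -0.489]
ft_force: [0.1, -0.6, -1.5]
finger_gap: 0.0106
```

```bash
python3 ovh.py b2 0 0 130 140 240 290
```

```text
t 7.3 pos [0.5957 0.2768 0.2616] yaw -1.71 dir [-0.013  0.001 -1.   ] q [0.25 0.58 0.94 0.   1.63 0.28] F [ 0.1 -0.6 -1.5] T [ 0.    0.03 -0.02] gap 0.0106
```

View pics/b2.png

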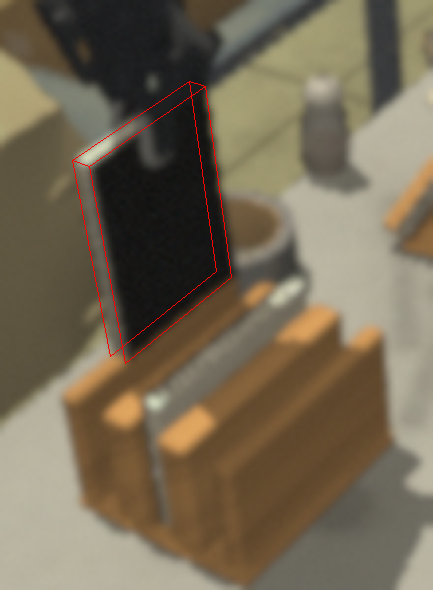

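Request:
move_arm --targets '[[[0.012, 0, -0.1, 0, 5], [0.012, 0, -0.2, 0, 5], [0.012, 0, -0.3, 0, 5], [0.012, 0, -0.4, 0, 5], [0.012, 0, -0.5, 0, 5], [0.012, 0, -0.6, 0, 5]]]'

```text
t: 8.1
position: [0.5973, 0.2767, 0.2024]
orientation: [-0.505, -0.496, 0.51, -0.489]
ft_force: [0.3, -0.8, -2.2]
finger_gap: 0.0111
```

```bash
python3 ovh.py b3 0 0 130 140 240 290
```

```text
t 8.1 pos [0.5973 0.2767 0.2024] yaw -1.71 dir [-0.011  0.002 -1.   ] q [0.25 0.61 1.05 0.   1.49 0.28] F [ 0.3 -0.8 -2.2] T [ 0.01  0.06 -0.02] gap 0.0111
```

View pics/b3.png

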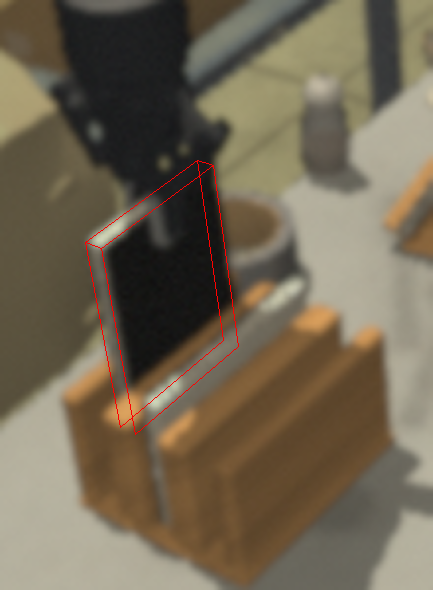

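It's in the slot and nothing is touching. Going on down.

Request:
move_arm --targets '[[[0, 0, -0.1, 0, 5], [0, 0, -0.2, 0, 5], [0, 0, -0.3, 0, 5], [0, 0, -0.37, 0, 5], [0, 0, -0.42, 0, 5], [0, 0, -0.45, 0, 5]]]'

```text
t: 8.9
position: [0.5969, 0.2766, 0.1557]
orientation: [-0.504, -0.496, 0.51, -0.489]
ft_force: [0.4, -0.1, -1.8]
finger_gap: 0.0105
```

Request:
move_arm --targets '[[[0, 0, -0.015, 0, 5], [0, 0, -0.03, 0, 5], [0, 0, -0.03, 0, 5]]]'

```text
t: 9.28
position: [0.5972, 0.2765, 0.1541]
orientation: [-0.505, -0.496, 0.51, -0.489]
ft_force: [-2.2, -0.8, 4.1]
finger_gap: 0.0108
```

The vertical force moved from −1.8 to +4.1 N, so the book is on the floor. Releasing.

Request:
move_arm --targets '[[[0, 0, 0, 0, 14], [0, 0, 0, 0, 20], [0, 0, 0, 0, 30], [0, 0, 0, 0, 40], [0, 0, 0.2, 0, 45], [0, 0, 0.6, 0, 45], [0, 0, 1, 0, 45]]]'

```text
t: 10.15
position: [0.5971, 0.2765, 0.2551]
orientation: [-0.505, -0.496, 0.51, -0.489]
ft_force: [0.6, 0.0, 0.8]
finger_gap: 0.0447
```

```bash
python3 look.py a5 120 100 270 300 90 90 280 250
```

```text
t 10.15 pos [0.5971 0.2765 0.2551] yaw -1.71 dir [-0.012  0.002 -1.   ] q [0.25 0.58 0.95 0.   1.62 0.28] F [0.6 0.  0.8] T [-0.01  0.02  0.03] gap 0.0447
```

View pics/a5.png

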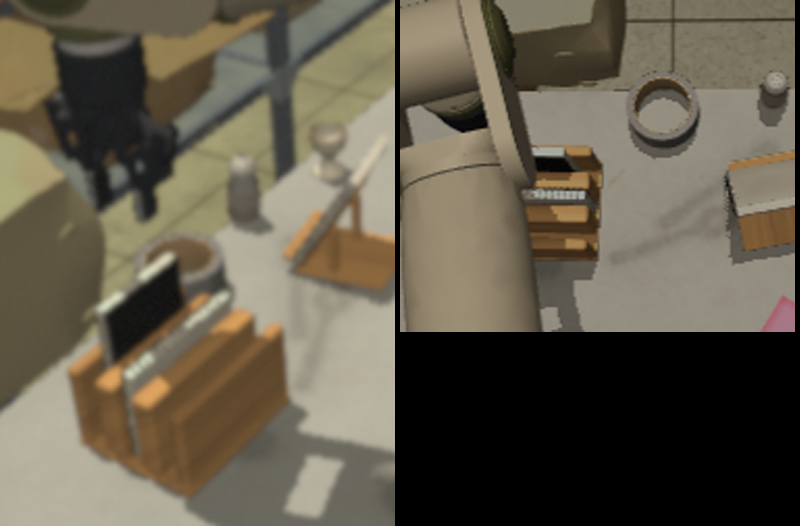

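First book is in the far slot, seen at (140,310) in the side view and (548,158) in the top view. Moving to the left book.

Request:
move_arm --targets '[[[-0.1, -0.33, 0, 0.03, 60], [-0.2, -0.66, 0, 0.06, 60], [-0.2, -1, 0, 0.09, 60]]]'

```text
t: 10.62
position: [0.5775, 0.1761, 0.2586]
orientation: [0.472, 0.528, -0.473, 0.524]
ft_force: [-0.1, -0.6, 0.1]
finger_gap: 0.06
```

Request:
move_arm --targets '[[[-0.1, -0.33, 0, 0.02, 60], [-0.2, -0.66, 0, 0.04, 60], [-0.3, -1, 0, 0.04, 60]]]'

```text
t: 11.0
position: [0.5469, 0.0751, 0.258]
orientation: [0.456, 0.542, -0.457, 0.538]
ft_force: [1.1, 0.4, 1.0]
finger_gap: 0.0601
```

Request:
move_arm --targets '[[[-0.1, -0.33, 0, 0, 60], [-0.12, -0.66, 0, 0, 60], [-0.13, -1, 0, 0, 60], [-0.13, -1, 0, 0, 60]]]'

```text
t: 11.5
position: [0.5337, -0.0266, 0.2574]
orientation: [0.457, 0.542, -0.458, 0.537]
ft_force: [-0.1, 0.5, -0.1]
finger_gap: 0.0602
```

```bash
python3 look.py a6 200 60 320 210 230 110 340 230
```

```text
t 11.5 pos [ 0.5337 -0.0266  0.2574] yaw 9.44 dir [-0.006  0.003 -1.   ] q [-0.27  0.35  1.33  0.    1.46 -0.44] F [-0.1  0.5 -0.1] T [-0.03  0.    0.01] gap 0.0602
```

View pics/a6.png

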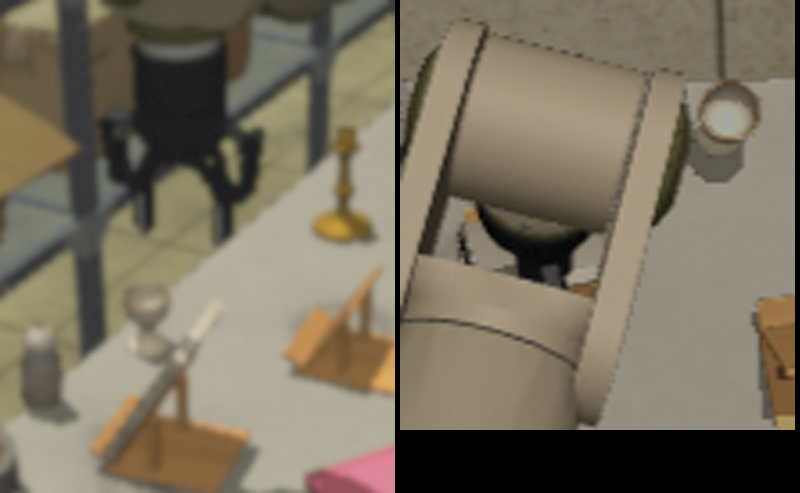

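Yaw matches. Descending to z≈0.144 with a y correction of −16 mm.

Request:
move_arm --targets '[[[0, -0.1, -0.2, 0, 60], [0, -0.16, -0.4, 0, 60], [0, -0.16, -0.65, 0, 60], [0, -0.16, -0.85, 0, 58], [0, -0.16, -0.85, 0, 58]]]'

```text
t: 12.22
position: [0.5332, -0.0395, 0.1714]
orientation: [0.455, 0.544, -0.457, 0.537]
ft_force: [-0.5, 0.0, -0.8]
finger_gap: 0.0579
```

```bash
python3 look.py a7 200 60 320 210 230 110 340 230
```

```text
t 12.225 pos [ 0.5332 -0.0395  0.1714] yaw 9.65 dir [-0.009  0.005 -1.   ] q [-0.3   0.44  1.47  0.    1.24 -0.47] F [-0.5  0.  -0.8] T [0.01 0.03 0.  ] gap 0.0579
```

View pics/a7.png

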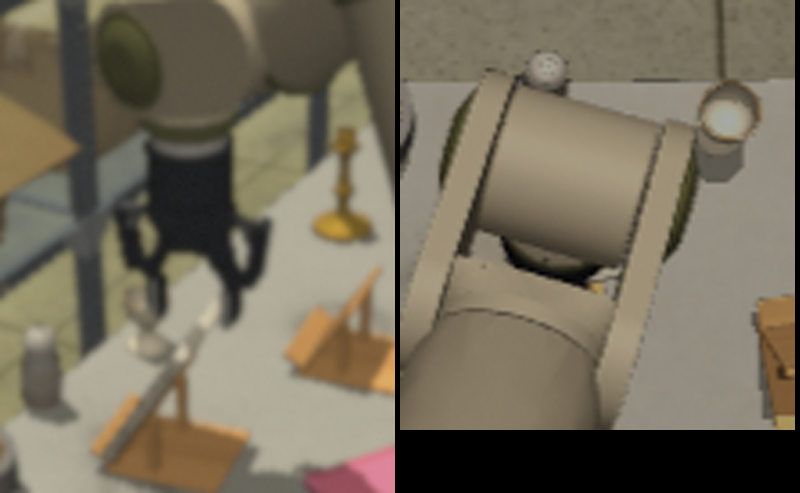

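Request:
move_arm --targets '[[[0, -0.02, -0.1, -0.002, 55], [0, -0.03, -0.2, -0.002, 52], [0, -0.03, -0.28, -0.002, 50]]]'

```text
t: 12.7
position: [0.5339, -0.0432, 0.1444]
orientation: [0.457, 0.542, -0.457, 0.537]
ft_force: [0.2, 0.6, -0.6]
finger_gap: 0.0502
```

Request:
move_arm --targets '[[[0.05, 0.01, 0.01, 0, 46], [0.13, 0.02, 0.05, 0, 44], [0.22, 0.035, 0.1, 0, 42], [0.31, 0.05, 0.13, 0, 40], [0.4, 0.065, 0.165, 0, 36], [0.49, 0.08, 0.19, 0, 32], [0.58, 0.095, 0.21, 0, 28], [0.66, 0.11, 0.22, 0, 24]]]'

```text
t: 13.7
position: [0.6006, -0.0321, 0.1665]
orientation: [0.457, 0.542, -0.457, 0.537]
ft_force: [-0.9, -0.7, -0.3]
finger_gap: 0.0238
```

```bash
python3 look.py a8 200 60 320 210 230 110 340 230
```

```text
t 13.7 pos [ 0.6006 -0.0321  0.1665] yaw 9.45 dir [-0.005  0.004 -1.   ] q [-0.25  0.55  1.29  0.    1.32 -0.42] F [-0.9 -0.7 -0.3] T [0.07 0.05 0.07] gap 0.0238
```

View pics/a8.png

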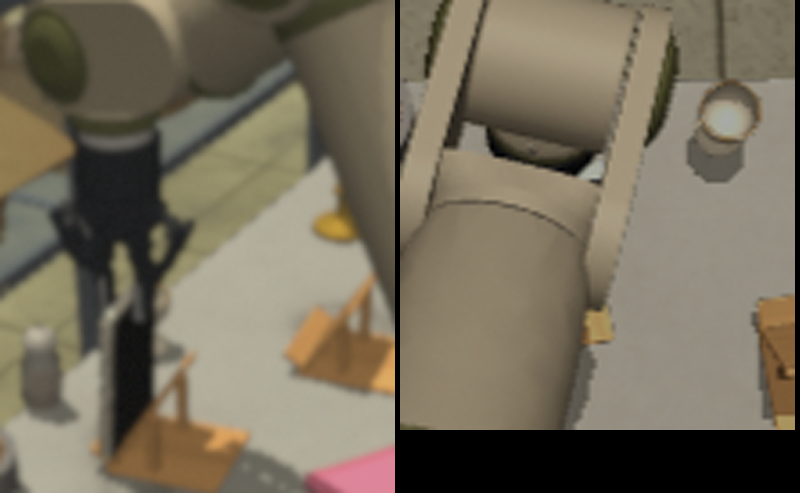

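The second book stands upright between the fingers as well, at (128,380) in the side view. Clamping and lifting.

Request:
move_arm --targets '[[[0, 0, 0, 0, 18], [0, 0, 0, 0, 10], [0, 0, 0, 0, 5], [0, 0, 0, 0, 5]]]'

```text
t: 14.3
position: [0.6007, -0.032, 0.1663]
orientation: [0.457, 0.542, -0.457, 0.537]
ft_force: [1.4, 0.5, -1.1]
finger_gap: 0.0106
```

Request:
move_arm --targets '[[[0, 0, 0.1, 0, 5], [0, 0, 0.3, 0, 5], [0, 0, 0.55, 0, 5], [0, 0, 0.8, 0, 5], [0, 0, 1, 0, 5]]]'

```text
t: 14.92
position: [0.6004, -0.0321, 0.268]
orientation: [0.457, 0.542, -0.457, 0.537]
ft_force: [0.3, -0.6, -1.2]
finger_gap: 0.0113
```

```bash
python3 ovh.py b4 0 0 190 60 320 210
```

```text
t 14.925 pos [ 0.6004 -0.0321  0.268 ] yaw 9.45 dir [-0.005  0.003 -1.   ] q [-0.25  0.47  1.12  0.    1.56 -0.42] F [ 0.3 -0.6 -1.2] T [ 0.03 -0.02 -0.01] gap 0.0113
```

View pics/b4.png

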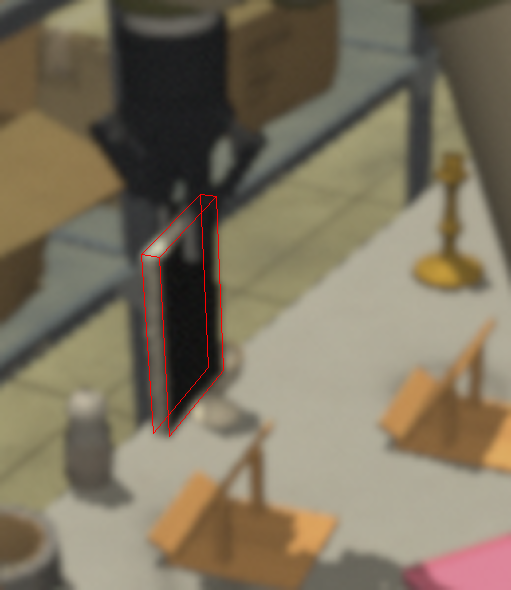

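Request:
move_arm --targets '[[[0, 0.05, 0.25, 0, 5], [-0.1, 0.3, 0.5, -0.03, 5], [-0.25, 0.65, 0.5, -0.06, 5], [-0.4, 1, 0.5, -0.09, 5]]]'

```text
t: 15.48
position: [0.5601, 0.0686, 0.3207]
orientation: [0.493, 0.508, -0.493, 0.506]
ft_force: [0.1, -0.2, -1.3]
finger_gap: 0.0106
```

Request:
move_arm --targets '[[[-0.15, 0.33, 0, -0.02, 5], [-0.3, 0.66, 0, -0.037, 5], [-0.45, 1, 0, -0.037, 5]]]'

```text
t: 15.85
position: [0.5142, 0.1694, 0.3206]
orientation: [0.507, 0.494, -0.507, 0.492]
ft_force: [0.2, -0.1, -2.3]
finger_gap: 0.0107
```

Request:
move_arm --targets '[[[-0.04, 0.33, 0, 0, 5], [-0.07, 0.66, 0, 0, 5], [-0.08, 1, 0, 0, 5], [-0.08, 1, 0, 0, 5]]]'

```text
t: 16.35
position: [0.5055, 0.2709, 0.3201]
orientation: [-0.506, -0.495, 0.507, -0.493]
ft_force: [0.1, -0.5, -1.7]
finger_gap: 0.0108
```

```bash
python3 -c "from st import *;st()"
```

```text
t 16.35 pos [0.5055 0.2709 0.3201] yaw -1.45 dir [-0.003  0.002 -1.   ] q [0.28 0.39 1.1  0.   1.65 0.31] F [ 0.1 -0.5 -1.7] T [-0.08  0.01 -0.06] gap 0.0108
```

Request:
move_arm --targets '[[[0.028, 0.08, -0.1, 0, 5], [0.028, 0.08, -0.25, 0, 5], [0.028, 0.08, -0.4, 0, 5], [0.028, 0.08, -0.58, 0, 5], [0.028, 0.08, -0.58, 0, 5]]]'

```text
t: 16.98
position: [0.5079, 0.2782, 0.2605]
orientation: [-0.505, -0.495, 0.508, -0.492]
ft_force: [-0.5, -0.0, -0.9]
finger_gap: 0.011
```

```bash
python3 ovh.py b5 0 0 130 140 240 290
```

```text
t 16.975 pos [0.5079 0.2782 0.2605] yaw -1.51 dir [-0.006  0.    -1.   ] q [0.3  0.43 1.2  0.   1.51 0.32] F [-0.5 -0.  -0.9] T [-0.04  0.03  0.03] gap 0.011
```

View pics/b5.png

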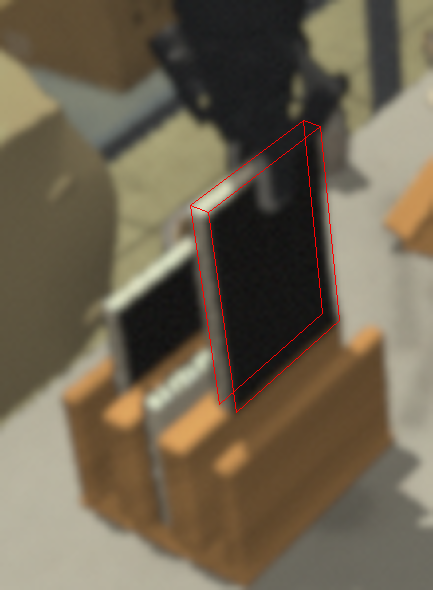

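Lined up over the near slot. Lowering.

Request:
move_arm --targets '[[[0.004, 0, -0.1, 0, 5], [0.004, 0, -0.2, 0, 5], [0.004, 0, -0.3, 0, 5], [0.004, 0, -0.4, 0, 5], [0.004, 0, -0.5, 0, 5], [0.004, 0, -0.6, 0, 5]]]'

```text
t: 17.77
position: [0.5087, 0.2784, 0.201]
orientation: [-0.506, -0.495, 0.507, -0.492]
ft_force: [-0.0, 0.9, -1.4]
finger_gap: 0.0107
```

Request:
move_arm --targets '[[[0, 0, -0.1, 0, 5], [0, 0, -0.2, 0, 5], [0, 0, -0.3, 0, 5], [0, 0, -0.37, 0, 5], [0, 0, -0.42, 0, 5], [0, 0, -0.45, 0, 5]]]'

```text
t: 18.52
position: [0.5087, 0.2784, 0.1558]
orientation: [-0.506, -0.495, 0.507, -0.492]
ft_force: [-0.1, 0.0, -1.1]
finger_gap: 0.0107
```

Request:
move_arm --targets '[[[0, 0, -0.01, 0, 5], [0, 0, -0.02, 0, 5], [0, 0, -0.02, 0, 5]]]'

```text
t: 18.9
position: [0.509, 0.2783, 0.155]
orientation: [-0.506, -0.494, 0.507, -0.493]
ft_force: [-1.6, -2.7, 5.1]
finger_gap: 0.011
```

Floor contact again at +5 N. Releasing and backing off.

Request:
move_arm --targets '[[[0, 0, 0, 0, 14], [0, 0, 0, 0, 20], [0, 0, 0, 0, 30], [0, 0, 0, 0, 40], [0, 0, 0.2, 0, 45], [0, 0, 0.6, 0, 45], [0, 0, 1, 0, 45]]]'

```text
t: 19.77
position: [0.5089, 0.2783, 0.256]
orientation: [-0.506, -0.494, 0.507, -0.492]
ft_force: [0.7, 0.7, 0.5]
finger_gap: 0.045
```

Request:
move_arm --targets '[[[-0.2, -0.3, 0.2, 0, 45], [-0.5, -0.6, 0.3, 0, 45], [-0.9, -1, 0.3, 0, 45], [-0.9, -1, 0.3, 0, 45]]]'

```text
t: 20.27
position: [0.4167, 0.1769, 0.2864]
orientation: [-0.506, -0.494, 0.508, -0.492]
ft_force: [0.3, 0.7, 0.1]
finger_gap: 0.0453
```

Request:
move_arm --targets '[[[0, -0.5, 0, 0, 45], [0, -1, 0, 0, 45], [0, -1, 0, 0, 45]]]'

```text
t: 20.65
position: [0.4175, 0.0749, 0.2865]
orientation: [-0.507, -0.493, 0.509, -0.491]
ft_force: [0.1, 0.4, -0.5]
finger_gap: 0.0451
```

```bash
python3 look.py a9 120 120 270 300 90 120 280 250
python3 - <<'E'
import cv2
from h import *
t=imaging.read_camera('top');cv2.imwrite("pics/z9.png",cv2.resize(t[140:230,110:200],None,fx=6.5,fy=6.5,interpolation=cv2.INTER_CUBIC))
E
```

```text
t 20.65 pos [0.4175 0.0749 0.2865] yaw -1.84 dir [-0.003  0.    -1.   ] q [-0.1   0.13  1.55  0.    1.46 -0.07] F [ 0.1  0.4 -0.5] T [-0.03 -0.02  0.02] gap 0.0451
```

View pics/a9.png

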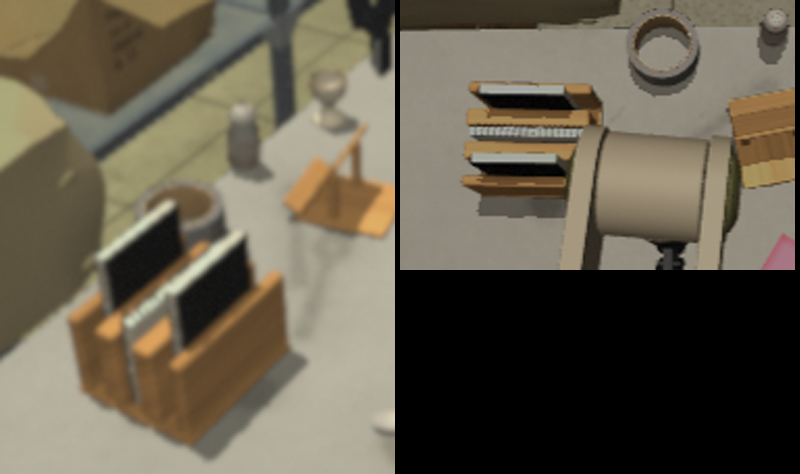

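View pics/z9.png

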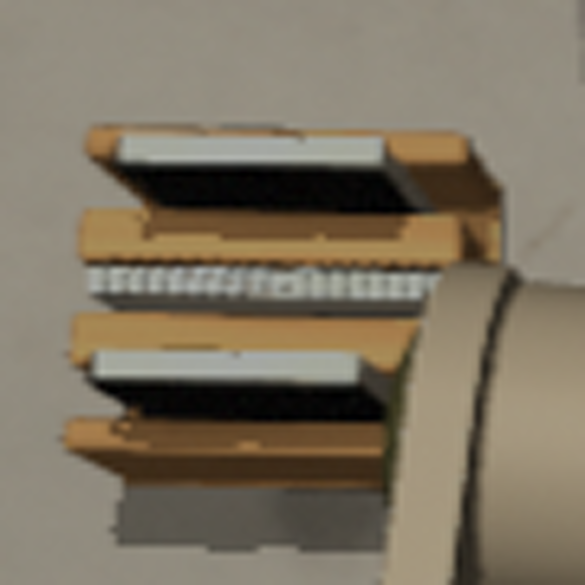

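```bash
python3 - <<'E'
from h import *
p=onz('top',un([(118,150),(386,150),(93,366),(361,367)],6.5,(110,140)),.154)
c,s=np.cos(-.0247),np.sin(-.0247)
for m in((p[0]+p[1])/2,(p[2]+p[3])/2):
    d=m[:2]-np.array([.5517,.2777]);print((c*d[0]+s*d[1])*1e3,(-s*d[0]+c*d[1])*1e3)
robot.finish_job()
E
```

```text
45.03974974491209 -3.782534027034903
-41.959004907058095 0.891440515709142
the job is handed in; nothing more can be done
```

Both notebooks now stand on their short edges in the outer slots of the sorter, and I handed the job in at about 21 s of the 56 s allowed. The hand-in gives no verdict, so the result below is from my own checks.

**How it was done:** the moves allow no hand tilt, so I couldn't pinch the books at their leaning angle. Instead I straddled each top edge, swung the book upright in its rest with the fingers loose, then clamped it and lifted it clear. Each was lowered until the floor pushed back and only then released. The book from the right-hand rest in the top view went into the far slot, and the left-hand one into the near slot.

**Last checks:**

| Check | Far slot | Near slot |
|---|---|---|
| Vertical force on reaching the floor | about +4 N | about +5 N |
| Top edge across the sorter (slot line) | +45 mm (+44 mm) | −42 mm (−44 mm) |
| Top edge lengthwise from slot middle | −4 mm | +1 mm |

- **Uprightness and height:** both books look upright in the pictures. I took the position figures from the top camera, assuming the seated top height of 154 mm. I did not measure final height or tilt separately.
- **Other items:** the middle notebook looks unmoved in the final pictures. So do the tape roll, shaker and egg cup; I did not measure any of them. The gripper was clear of everything at the end.
- **Disagreement:** side-camera points on the sorter were up to about 4 pixels from my top-camera fit. I put this down to its rounded edges, and both books went in without touching the dividers.

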